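# Set up a two-bar sag test

### The job

Set up the sag test on the base plate: lay the two steel support blocks flat in the two scribed rectangles, lay the two plastic test bars flat across both supports, each above one of the two single scribed lines and reaching equally far past both supports, and stand the bigger round weight flat on both bars, over the middle of the plate. Leave the smaller weight, the stopwatch and the scissors where they are.

Things in the scene. Friction and masses are not known exactly. Their poses are not given: they have to be found in the camera images.
- plate: fixed grey metal plate, 96 (its x) by 110 (its y), 8 mm thick, with thin dark scribed marks on top. Origin: centre of its underside; z up. Two scribed rectangles (each 84 along x by 19), centred at x = 0, y = -27 and y = +27, take the support blocks; two single lines along y at x = -20 and x = +20 cross both rectangles: the bars go above them. Its middle is x = y = 0. All in mm. Turned by up to 0.3 rad
- support0_center (a point): loose steel support block, a bar with two small dark dots on top, 80 long, 16 wide, 20 mm high, lying flat on a long face; the two blocks are alike. The point is its centre, 10 mm above its underside; its x axis runs along its length, z up. 0.15 kg
- support1_center (a point): loose steel support block, a bar with two small dark dots on top, 80 long, 16 wide, 20 mm high, lying flat on a long face; the two blocks are alike. The point is its centre, 10 mm above its underside; its x axis runs along its length, z up. 0.15 kg
- bar0_center (a point): loose off-white moulded plastic test bar, 80 long, 10 wide, 8 mm high; the two bars are alike. The point is its centre, 4 mm above its underside; its y axis runs along its length, z up. About 20 g
- bar1_center (a point): loose off-white moulded plastic test bar, 80 long, 10 wide, 8 mm high; the two bars are alike. The point is its centre, 4 mm above its underside; its y axis runs along its length, z up. About 20 g
- big_weight_center (a point): the bigger of two round slotted metal weights, diameter 63, height 36 mm, standing flat. The point is its centre, 18 mm above its underside; z up. A narrow radial slot in its side does not hinder a grasp across it from any direction. About 0.9 kg
- small_weight_center (a point): the smaller of the two round slotted metal weights, diameter 46, height 28 mm, not needed. The point is its centre, 14 mm above its underside
- stopwatch_center (a point): black stopwatch, 70 by 58, 18 mm high, lying behind the work, not needed. The point is its centre, 9 mm above the worktop. Behind it stands a fixed sample cutter, its front at world x = 610 mm from y = -250 to y = 210 mm, up to 480 mm high: the gripper, carried high from side to side, must pass in front of it, not swing out in a wide arc
- scissors_center (a point): small scissors with black bows, 143 long, 44 wide, 8 mm high, lying closed behind the work, not needed. The point is its centre, 4 mm above the worktop

How it is judged:
At the end, for the whole second after the job is handed in: Blocks flat at the plate's y = -27, +27 mm, bars on both blocks above its x = -20, +20 mm lines (8 mm across, 12 mm along, 0.17 rad); bigger weight upright on both bars, within 10 mm of the middle in x and y; heights within 4 mm, tilt under 0.1 rad, all at rest (((x of support0_center in the frame of plate between -0.012 and 0.012 m and y of support0_center in the frame of plate between -0.035 and -0.019 m and z of support0_center in the frame of plate between 0.014 and 0.022 m and angle between each of support0_center, support1_center's own z axis and vertical below 0.1 rad and angle between the x axis of each of support0_center, support1_center and the x axis of plate, either way round below 0.17 rad and x of support1_center in the frame of plate between -0.012 and 0.012 m and y of support1_center in the frame of plate between 0.019 and 0.035 m and z of support1_center in the frame of plate between 0.014 and 0.022 m) or (x of support0_center in the frame of plate between -0.012 and 0.012 m and y of support0_center in the frame of plate between 0.019 and 0.035 m and z of support0_center in the frame of plate between 0.014 and 0.022 m and angle between each of support0_center, support1_center's own z axis and vertical below 0.1 rad and angle between the x axis of each of support0_center, support1_center and the x axis of plate, either way round below 0.17 rad and x of support1_center in the frame of plate between -0.012 and 0.012 m and y of support1_center in the frame of plate between -0.035 and -0.019 m and z of support1_center in the frame of plate between 0.014 and 0.022 m)) and ((x of bar0_center in the frame of plate between -0.028 and -0.012 m and y of bar0_center in the frame of plate between -0.012 and 0.012 m and z of bar0_center in the frame of plate between 0.028 and 0.036 m and angle between each of bar0_center, bar1_center's own z axis and vertical below 0.1 rad and angle between the y axis of each of bar0_center, bar1_center and the y axis of plate, either way round below 0.17 rad and x of bar1_center in the frame of plate between 0.012 and 0.028 m and y of bar1_center in the frame of plate between -0.012 and 0.012 m and z of bar1_center in the frame of plate between 0.028 and 0.036 m) or (x of bar0_center in the frame of plate between 0.012 and 0.028 m and y of bar0_center in the frame of plate between -0.012 and 0.012 m and z of bar0_center in the frame of plate between 0.028 and 0.036 m and angle between each of bar0_center, bar1_center's own z axis and vertical below 0.1 rad and angle between the y axis of each of bar0_center, bar1_center and the y axis of plate, either way round below 0.17 rad and x of bar1_center in the frame of plate between -0.028 and -0.012 m and y of bar1_center in the frame of plate between -0.012 and 0.012 m and z of bar1_center in the frame of plate between 0.028 and 0.036 m)) and x of big_weight_center in the frame of plate between -0.01 and 0.01 m and y of big_weight_center in the frame of plate between -0.01 and 0.01 m and z of big_weight_center in the frame of plate between 0.05 and 0.058 m and angle between big_weight_center's own z axis and vertical below 0.1 rad and linear speed of each of support0, support1, bar0, bar1, big_weight below 0.02 m/s); the robot touches nothing.
It fails at once if the smaller weight is moved more than 15 mm (distance of small_weight_center from where it was at the start of the episode above 0.015 m).
It fails at once if the stopwatch is moved more than 15 mm (distance of stopwatch_center from where it was at the start of the episode above 0.015 m).
It fails at once if the scissors is moved more than 15 mm (distance of scissors_center from where it was at the start of the episode above 0.015 m).
It also fails if it takes over 141 s, if anything falls off the work surface, if the arm or the gripper's body presses on something with over 40 N, if the wrist force passes 120 N, or if a joint passes its speed limit or range.

### The arm

A 6-joint arm with a two-finger parallel gripper is mounted at the origin on a cart in front of the work surface, level with it; the furniture and walls round the work are solid. World frame = base frame: x ahead of the robot, y to its left, z up, the work surface at z = 0. Lengths are in m, angles in rad, forces in N, time in s.
With the tool pointing down it reaches from about 0.275 to 0.825 m from the base axis. Payload 4.9 kg.
Tool frame: the origin (TCP) lies at the very end of the fingers, on their centre line; the grasp point (between the pads) lies r.grasp_offset behind it (r.grasp_offset is the distance from the TCP to the grasp point, in m); z points along the fingers, y is the line along which they close (so a half turn about z gives the same grasp; the last joint's range is limited). The gripper opens to 85 mm and grips with 20 to 120 N. Pads are 22 mm wide; open, the fingers measure 114 mm over their backs; the gripper's body (76 mm by 85 mm) begins 54 mm behind the grasp point. The pads swing forward as they close: fully open they stand 13 mm farther back than shut.
Start: joints at [0.968, 0.326, -0.193, 1.052, 0, 1.437], TCP at [0.248, 0.491, 0.196] pointing down, gripper open.
Joint ranges: [-2.65, 2.65], [-0.97, 1.79], [-1.3, 1.35], [-1.93, 2.1], [-1.47, 1.37], [-3.14, 3.14]. Speed limits (rad/s): [2.57, 2.57, 3.14, 3.14, 3.14, 3.14].

### API

Orientations are given as a unit quaternion [w, x, y, z].
In Python, from rig import telemetry, vision, r gives the robot as it stands.
- The arm moves only by the tool move_arm, never from a script. Its argument "rows" is a list that holds one entry, the list of rows, each a list of 5 numbers: the opening, from 0 (shut) to 1 (fully open), then the shift along the tool's x, y, z in cm, then the turn about the tool's z in rad. In form: [[[gripper, tx, ty, tz, twist], ...]]. A call has 1 to 10 rows; each row is the pose to reach, as a shift and turn from the pose commanded when the call began, along the tool's axes at that moment; what a row does not reach only later rows make up. A row lasts 1/10 s, in which the tool goes at most 50 mm and 8.59 degrees, less where a joint would pass 70% of its speed; a pose out of reach is approached as far as the arm can. A call with a gripper value outside its range is refused whole. The fingers move at their own pace and stop on an object; the grip force is fixed at half the most. Time passes only in rows, so rows that repeat a pose let the fingers close. It gives the time, the measured TCP pose, the force, the opening and the grip force at its end, in the units of the state.
- telemetry.observe(): the state, without advancing time (a new reading comes with each control period).
- vision.snapshot(name): name is "scene" or "top" or "wrist"; returns the picture (480x640x3 uint8, red, green, blue); there is no depth.
- vision.camera_params(name): a dict with "vertical_fov" (degrees; the focal length in pixels is half the picture's height over the tangent of half this angle, whatever the lens; pixels are square), "cx", "cy" (the principal point, pixels), "world_from_camera" (4x4, takes a point from camera to world coordinates); the wrist camera has in their place "hand_eye" (4x4, takes a point from camera to tool coordinates, whose origin is the TCP and whose axes are the flange's). Camera axes: x right, y up, looking along -z (the intrinsics and any distortion apply to the point x, -y, -z); pixel columns grow to the right and rows downward; lengths in m; the calibration is good to about 2 mm. The wrist camera is an equidistant fisheye: a pixel r from the principal point sees the ray r / f radians off the axis. A picture is of the moment at which its call begins: read the wrist's pose just before it. camera_params takes no time and is no camera call.
- r.hand_in(): hands the job in; it is judged then, once.
The state is a dict: "time": time; "joints": joint angles; "qvel": joint speeds; "effort": joint torques, N m; "tool_pos": TCP position; "tcp_rot": TCP orientation; "wrist_force": force on the tool from outside, world axes, zero at the start; "torque": the same for the moment, N m; "width": finger opening in m; "grasp_force": force on a finger pad.
Only numpy, scipy, OpenCV 4.12 (cv2) and the standard library are available. Lean on these libraries where they do the work, as an engineer would, in place of code of your own. Each camera call takes 0.05 s, during which the arm holds its last target. There are 200 camera calls.

## Working session

There is one attempt and no reset: what is moved stays moved. The work goes in short steps, Python scripts to look and compute and a tool call to move; the robot and the scene stay as the last step left them, time stands still between calls to the robot, and variables do not carry over. Pictures are saved under pics/ and viewed, at most 17 in all, crops included, and the job is handed in when it is done.

Besides the shell and the picture viewer there is one more tool, called after ">>>" in YAML: its name, and indented under it one key for each argument. move_arm: Moves the arm, as the interface text tells. Its arguments: {"type":"object","properties":{"rows":{"type":"array","items":{"type":"array","items":{"type":"array","items":{"type":"number"}}}}},"required":["rows"]}

```bash
ls; mkdir -p pics; python3 - <<'E'
from rig import telemetry, vision, r
import cv2
print(telemetry.observe(), r.grasp_offset)
for n in ("scene","top","wrist"):
    im=vision.snapshot(n); cv2.imwrite(f"pics/{n}0.png",im[:,:,::-1]); print(n,vision.camera_params(n))
E
```

```text
pics
{'time': 0.0, 'joints': array([ 9.67741802e-01,  3.26945751e-01, -1.93604175e-01,  1.05198087e+00,
       -1.69556164e-05,  1.43661767e+00]), 'qvel': array([ 1.67500390e-03, -7.04569103e-04, -1.34325449e-03, -7.68001069e-04,
        8.56133516e-05, -1.37213626e-03]), 'effort': array([ 7.20838420e-05, -4.43392825e+01,  2.62439936e+01,  1.53778726e-02,
       -1.11792276e-04,  7.20260630e-06]), 'tool_pos': array([0.24815088, 0.4901133 , 0.19549316]), 'tcp_rot': array([-3.04577862e-04,  2.32296238e-01,  9.72644697e-01, -8.12033392e-04]), 'wrist_force': array([-1.07943887,  0.70657745, -0.03673377]), 'torque': array([-0.00693482, -0.01544475, -0.05424291]), 'grasp_force': 0.0, 'width': 0.08523759835758687} 0.0187
scene {'vertical_fov': 54.61320743643868, 'cx': 317.7581677511459, 'cy': 237.68166171404553, 'world_from_camera': array([[ 0.62704566,  0.47369911, -0.6184035 , -0.18094689],
       [-0.77877965,  0.39932286, -0.48378044, -0.55281187],
       [ 0.01777629,  0.78495249,  0.61930089,  0.74563903],
       [ 0.        ,  0.        ,  0.        ,  1.        ]])}
top {'vertical_fov': 46.72002713453699, 'cx': 319.0607133621762, 'cy': 240.9493593678087, 'world_from_camera': array([[-0.0069949 ,  0.9871499 , -0.15964382,  0.27208125],
       [-0.99996399, -0.00613785,  0.00586101,  0.01307523],
       [ 0.00480582,  0.15967907,  0.98715728,  1.50353644],
       [ 0.        ,  0.        ,  0.        ,  1.        ]])}
wrist {'vertical_fov': 65.70646984690485, 'cx': 321.0344802392368, 'cy': 233.9236856285461, 'hand_eye': array([[ 7.15663941e-04,  9.49285180e-01,  3.14415546e-01,
         8.06616570e-02],
       [ 9.99998635e-01, -1.14765573e-03,  1.18883948e-03,
        -4.16222039e-04],
       [ 1.48938850e-03,  3.14414266e-01, -9.49284705e-01,
        -1.76989078e-01],
       [ 0.00000000e+00,  0.00000000e+00,  0.00000000e+00,
         1.00000000e+00]])}
```

View pics/top0.png

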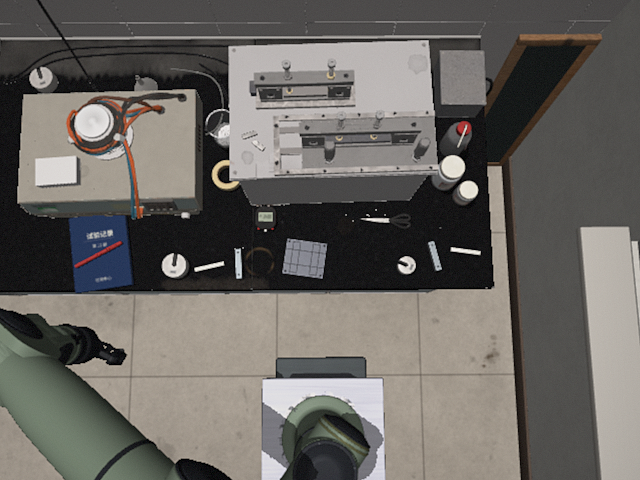

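View pics/scene0.png

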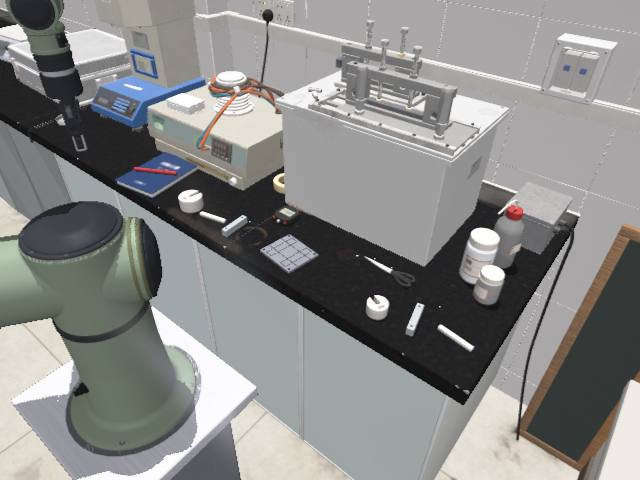

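The top view shows, left to right: big weight (175,265), bar (209,266), support (239,262), plate (304,258), small weight (406,265), support (434,256) and bar (465,251). The stopwatch is at (265,218) and the scissors at (385,220). The scene view agrees.

```bash
cat > h.py <<'E'
from rig import telemetry, vision, r
import cv2, numpy as np
from scipy.spatial.transform import Rotation as R
def pose(s=None):
    s=s or telemetry.observe(); T=np.eye(4); q=s['tcp_rot']
    T[:3,:3]=R.from_quat([q[1],q[2],q[3],q[0]]).as_matrix(); T[:3,3]=s['tool_pos']; return T
def cast(name,px,z,T=None):
    "pixels (n,2) -> world points on height z"
    c=vision.camera_params(name); f=240/np.tan(np.radians(c['vertical_fov'])/2)
    d=(np.atleast_2d(px)-[c['cx'],c['cy']])/f
    if name=='wrist':
        W=T@c['hand_eye']; th=np.linalg.norm(d,axis=1,keepdims=True)
        s=np.sinc(th/np.pi); ray=np.c_[d[:,:1]*s,-d[:,1:]*s,-np.cos(th)]
    else:
        W=c['world_from_camera']; ray=np.c_[d[:,0],-d[:,1],-np.ones(len(d))]
    v=ray@W[:3,:3].T; o=W[:3,3]
    return o+v*((z-o[2])/v[:,2])[:,None]
def local(p,T=None):
    "world point -> shift in tool axes, cm"
    T=pose() if T is None else T
    return (T[:3,:3].T@(np.asarray(p)-T[:3,3]))*100
def rects(mask,name,z,T=None,amin=30,amax=1e5):
    out=[]
    for c in cv2.findContours(mask.astype(np.uint8),cv2.RETR_EXTERNAL,cv2.CHAIN_APPROX_NONE)[0]:
        a=cv2.contourArea(c)
        if not amin<a<amax: continue
        w=cast(name,c[:,0,:].astype(float),z,T)[:,:2]*1000
        m=c[:,0,:].mean(0); (x,y),(l,s),an=cv2.minAreaRect(w.astype(np.float32))
        if l<s: l,s,an=s,l,an+90
        an=(an+90)%180-90
        out.append((m.round(),round(x,1),round(y,1),round(l,1),round(s,1),round(an,1),a))
    return out
E
python3 - <<'E'
from h import *
im=cv2.imread('pics/top0.png'); g=im.min(2)
m=np.zeros_like(g); m[225:288,150:485]=g[225:288,150:485]>70
for z in (0.008,0.02,0.036):
  print(z)
  for o in sorted(rects(m,'top',z),key=lambda o:o[0][0]): print(o)
print(cast('top',[[265,218],[362,219],[411,221]],0.01))
E
```

```text
0.008
(array([174., 264.]), 450.2, 398.6, 66.1, 65.2, 80.5, 402.5)
(array([209., 266.]), 446.8, 302.7, 82.1, 13.1, -77.7, 115.0)
(array([238., 263.]), 455.1, 224.4, 83.0, 17.7, 3.5, 162.5)
(array([304., 258.]), 467.5, 44.5, 110.8, 97.2, 81.8, 1381.0)
(array([406., 265.]), 447.9, -231.0, 49.0, 46.4, 89.6, 209.5)
(array([434., 255.]), 472.4, -309.1, 81.8, 18.1, 13.2, 167.0)
(array([465., 251.]), 484.7, -392.9, 82.5, 12.8, 81.9, 111.0)
0.02
(array([174., 264.]), 448.8, 395.5, 65.6, 64.7, 80.5, 402.5)
(array([209., 266.]), 445.4, 300.4, 81.5, 13.0, -77.7, 115.0)
(array([238., 263.]), 453.6, 222.7, 82.3, 17.6, 3.5, 162.5)
(array([304., 258.]), 465.9, 44.2, 109.9, 96.4, 81.8, 1381.0)
(array([406., 265.]), 446.5, -229.1, 48.6, 46.0, 89.6, 209.5)
(array([434., 255.]), 470.8, -306.5, 81.1, 18.0, 13.2, 167.0)
(array([465., 251.]), 483.0, -389.7, 81.9, 12.7, 81.9, 111.0)
0.036
(array([174., 264.]), 446.9, 391.4, 64.9, 64.0, 80.5, 402.5)
(array([209., 266.]), 443.5, 297.3, 80.6, 12.8, -77.7, 115.0)
(array([238., 263.]), 451.7, 220.4, 81.4, 17.4, 3.5, 162.5)
(array([304., 258.]), 463.8, 43.9, 108.8, 95.4, 81.8, 1381.0)
(array([406., 265.]), 444.6, -226.5, 48.1, 45.5, 89.6, 209.5)
(array([434., 255.]), 468.7, -303.1, 80.2, 17.8, 13.2, 167.0)
(array([465., 251.]), 480.7, -385.3, 81.0, 12.6, 81.9, 111.0)
[[ 0.57822995  0.15187559  0.01      ]
 [ 0.57383607 -0.11392818  0.01      ]
 [ 0.56743882 -0.24817426  0.01      ]]
```

```bash
cat >> h.py <<'E'
def plan(p,clos=None):
    "shift in cm and twist to bring tool to p (m) with closing line at clos degrees"
    T=pose(); s=local(p,T); c=np.degrees(np.arctan2(T[1,1],T[0,1]))
    tw=0
    if clos is not None: tw=-((clos-c+90)%180-90)
    print('tcp',(T[:3,3]*1000).round(1),'clos',round(c,1),'j6',telemetry.observe()['joints'][5].round(2),'shift',s.round(2),'twist',np.radians(tw).round(3),'tilt',np.degrees(np.arccos(-T[2,2])).round(2))
E
python3 - <<'E'
from h import *
plan([.454,.223,.20],93.5)
E
```

```text
tcp [248.2 490.3 195.7] clos 63.1 j6 1.44 shift [-30.43 -14.55  -0.42] twist -0.53 tilt 0.08
```

>>> move_arm:
  rows:
    - [[0.4,-4.3,-2.1,-0.1,-0.08],[0.4,-8.6,-4.2,-0.2,-0.16],[0.4,-13,-6.2,-0.2,-0.24],[0.4,-17.3,-8.3,-0.3,-0.32],[0.4,-21.6,-10.4,-0.3,-0.4],[0.4,-26,-12.5,-0.4,-0.48],[0.4,-30.4,-14.5,-0.4,-0.53],[0.4,-30.4,-14.5,-0.4,-0.53],[0.4,-30.4,-14.5,-0.4,-0.53]]

```text
time: 1.05
tool_pos: [0.4544, 0.2231, 0.1999]
tcp_rot: [-0.001, -0.029, 1.0, 0.0]
wrist_force: [0.2, 0.2, -0.0]
width: 0.0343
grasp_force: 0.0
```

```bash
python3 - <<'E'
from h import *
T=pose(); im=vision.snapshot('wrist')[:,:,::-1].copy(); cv2.imwrite('pics/w1.png',im); np.save('w1.npy',T)
plan([.454,.223,.20],93.5); print(telemetry.observe()['width'])
for o in rects(im.min(2)>80,'wrist',0.02,T,200): print(o)
E
```

```text
tcp [453.6 223.9 199.9] clos 93.4 j6 0.25 shift [-0.03 -0.09 -0.01] twist -0.001 tilt 0.07
0.034184113339829424
(array([521., 448.]), 858.9, 585.0, 62.2, 32.1, 3.9, 216.5)
(array([449., 441.]), 830.2, 449.0, 263.7, 35.9, 40.6, 1337.5)
(array([193., 441.]), 854.8, 41.3, 264.2, 35.0, -33.9, 1282.5)
(array([339., 386.]), 691.3, 256.9, 93.0, 83.5, 14.7, 2809.0)
(array([281., 374.]), 673.9, 181.4, 125.4, 26.5, 0.6, 912.5)
(array([ 87., 375.]), 898.7, -308.7, 1024.6, 279.9, -42.3, 19237.5)
(array([378., 316.]), 584.5, 296.2, 72.9, 19.1, 15.4, 581.0)
(array([255., 309.]), 588.8, 151.0, 76.0, 46.3, -8.8, 905.5)
(array([600., 275.]), 530.1, 599.2, 81.7, 23.3, -81.3, 420.0)
(array([ 46., 272.]), 565.4, -131.7, 81.7, 13.8, 87.6, 245.0)
(array([608., 250.]), 490.9, 611.5, 105.8, 30.7, -60.2, 302.0)
(array([400., 193.]), 444.0, 301.0, 79.0, 12.3, -77.3, 828.0)
(array([548., 341.]), 826.8, 785.8, 1000.3, 277.9, 48.5, 16503.0)
(array([483., 203.]), 449.0, 393.1, 81.3, 67.3, 78.6, 3253.0)
(array([323., 197.]), 451.8, 224.9, 81.1, 20.3, 5.2, 1250.0)
(array([162., 199.]), 464.3, 52.0, 107.4, 93.5, 81.9, 7481.5)
(array([343.,  68.]), 296.0, 266.2, 702.3, 223.4, -85.4, 73745.0)
(array([22., 65.]), 292.5, -153.2, 181.6, 97.7, 0.3, 5863.5)
```

View pics/w1.png

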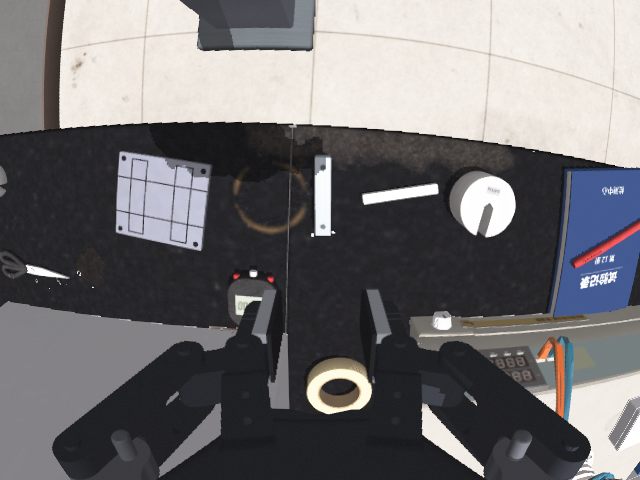

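The wrist view shows the support at (323,197), midway between the finger tips, with the bar (400,193), the weight (483,203) and the plate (162,199). The positions agree with the top view to about 2 mm, so I descend.

>>> move_arm:
  rows:
    - [[0.4,0,0,4.5,0],[0.4,0.1,0,9,0],[0.4,0.1,0,13,0],[0.4,0.1,0,16,0],[0.4,0.1,0,18,0],[0.4,0.1,0,19.3,0],[0.4,0.1,0,19.6,0],[0.4,0.1,0,19.6,0],[0,0.1,0,19.6,0],[0,0.1,0,19.6,0]]

```text
time: 2.1
tool_pos: [0.4539, 0.2245, 0.0053]
tcp_rot: [0.001, -0.031, 1.0, 0.0]
wrist_force: [0.4, 0.3, -0.2]
width: 0.0057
grasp_force: 0.0
```

>>> move_arm:
  rows:
    - [[0,0,0,0,0],[0,0,0,0,0],[0,0,0,0,0],[0,0,0,-1,0],[0,0,0,-4,0],[0,0,0,-8,0],[0,0,0,-12,0],[0,0,0,-16,0],[0,0,0,-16,0],[0,0,0,-16,0]]

```text
time: 3.1
tool_pos: [0.454, 0.2241, 0.1657]
tcp_rot: [0.001, -0.031, 1.0, 0.0]
wrist_force: [0.5, -0.4, -0.5]
width: -0.0004
grasp_force: 0.0
```

```bash
python3 - <<'E'
from h import *
T=np.load('w1.npy'); im=cv2.imread('pics/w1.png'); m=cv2.morphologyEx((im.min(2)>80).astype(np.uint8),cv2.MORPH_OPEN,np.ones((3,3)))
for z in(.008,.02,.036):
  for o in rects(m,'wrist',z,T,500):
    if 150<o[0][1]<210: print(z,o)
plan([.464,.052,.16],81.8); 
E
```

```text
0.008 (array([400., 193.]), 446.4, 303.8, 81.6, 12.7, -77.3, 828.0)
0.008 (array([483., 203.]), 451.3, 399.0, 84.0, 69.1, 78.6, 3252.0)
0.008 (array([323., 196.]), 454.7, 224.2, 83.7, 18.9, 5.2, 1245.0)
0.008 (array([162., 199.]), 467.3, 46.4, 111.0, 96.7, 81.9, 7473.5)
0.02 (array([400., 193.]), 444.0, 301.0, 79.0, 12.3, -77.3, 828.0)
0.02 (array([483., 203.]), 448.8, 393.1, 81.3, 66.8, 78.6, 3252.0)
0.02 (array([323., 196.]), 452.0, 224.0, 80.9, 18.3, 5.2, 1245.0)
0.02 (array([162., 199.]), 464.3, 52.0, 107.4, 93.5, 81.9, 7473.5)
0.036 (array([400., 193.]), 440.9, 297.3, 75.4, 11.8, -77.3, 828.0)
0.036 (array([483., 203.]), 445.4, 385.3, 77.6, 63.9, 78.6, 3252.0)
0.036 (array([323., 196.]), 448.5, 223.7, 77.3, 17.5, 5.2, 1245.0)
0.036 (array([162., 199.]), 460.2, 59.4, 102.6, 89.3, 81.9, 7473.5)
tcp [454.  224.1 165.7] clos 93.5 j6 0.25 shift [  0.05 -17.24   0.56] twist 0.204 tilt 0.17
```

Nothing was gripped (width 0), so I'll look.

```bash
python3 - <<'E'
from h import *
T=pose(); im=vision.snapshot('wrist')[:,:,::-1].copy(); cv2.imwrite('pics/w2.png',im); np.save('w2.npy',T)
m=cv2.morphologyEx((im.min(2)>80).astype(np.uint8),cv2.MORPH_OPEN,np.ones((3,3)))
for o in rects(m,'wrist',.02,T,500): 
    if 130<o[0][1]<230: print(o)
print(T)
E
```

```text
(array([406., 201.]), 443.5, 300.8, 78.0, 12.3, -77.0, 954.5)
(array([495., 212.]), 446.9, 394.0, 83.6, 66.9, 58.1, 3829.0)
(array([321., 205.]), 451.8, 223.3, 80.4, 22.2, 3.6, 1510.5)
(array([148., 206.]), 464.0, 52.9, 107.0, 93.1, 82.1, 8512.5)
[[-9.98130519e-01 -6.10546671e-02  2.79204844e-03  4.53977064e-01]
 [-6.10524184e-02  9.98134170e-01  8.83729712e-04  2.24108754e-01]
 [-2.84079477e-03  7.11616286e-04 -9.99995712e-01  1.65697731e-01]
 [ 0.00000000e+00  0.00000000e+00  0.00000000e+00  1.00000000e+00]]
```

View pics/w2.png

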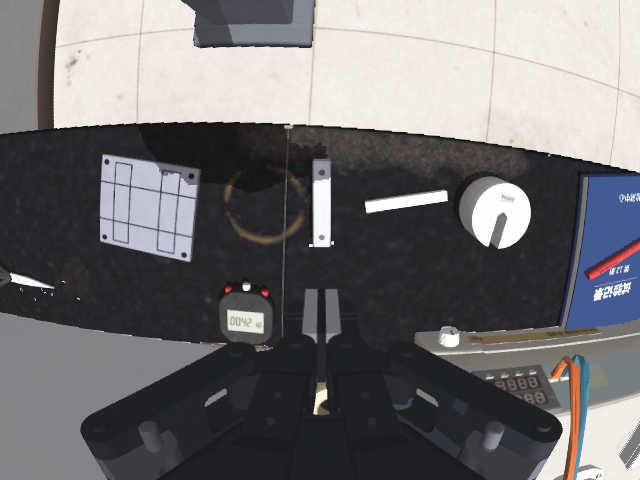

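The block hasn't moved, and the visible finger tips sit farther back than the TCP should. I'll check where the tips really are in the scene camera.

```bash
python3 - <<'E'
from h import *
T=pose(); im=vision.snapshot('scene')[:,:,::-1].copy()
c=vision.camera_params('scene'); f=240/np.tan(np.radians(c['vertical_fov'])/2)
big=cv2.resize(im,None,fx=4,fy=4,interpolation=cv2.INTER_CUBIC)
def pr(p):
    q=np.linalg.inv(c['world_from_camera'])@np.r_[p,1]; return np.array([c['cx']+f*q[0]/-q[2],c['cy']-f*q[1]/-q[2]])
for k,col in ((0,(0,0,255)),(-.02,(0,255,0)),(-.04,(255,0,0))):
    u=pr((T@np.r_[0,0,k,1])[:3]); print(k,u); cv2.circle(big,tuple(int(v) for v in u*4),3,col,-1)
u=(pr(T[:3,3])*4).astype(int); cv2.imwrite('pics/s2.png',big[max(0,u[1]-350):u[1]+200,max(0,u[0]-350):u[0]+350])
E
```

```text
0 [228.02500255 174.17408509]
-0.02 [227.17614958 166.92576824]
-0.04 [226.30822829 159.5146278 ]
```

View pics/s2.png

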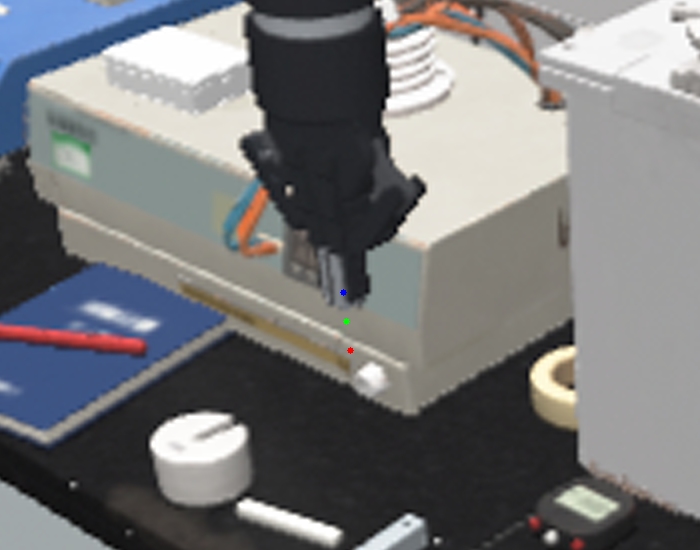

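The fingertips end about 30 mm short of the reported TCP (tip at crop (345,306), against the projected TCP at (350,350)). I'll descend about 30 mm further and watch the force.

>>> move_arm:
  rows:
    - [[0.4,0,0,2,0],[0.4,0,0,6,0],[0.4,0.1,0,10,0],[0.4,0.1,0,13,0],[0.4,0.1,0,15,0],[0.4,0.1,0,16.5,0],[0.4,0.1,0,17.5,0],[0.4,0.1,0,18.1,0],[0.4,0.1,0,18.4,0],[0.4,0.1,0,18.4,0]]

```text
time: 4.2
tool_pos: [0.4522, 0.2238, -0.0198]
tcp_rot: [-0.0, -0.031, 1.0, -0.0]
wrist_force: [0.2, -0.4, -0.4]
width: 0.034
grasp_force: 0.0
```

>>> move_arm:
  rows:
    - [[0,0,0,0,0],[0,0,0,0,0],[0,0,0,0,0],[0,0,0,0,0]]

```text
time: 4.6
tool_pos: [0.4528, 0.2242, -0.0189]
tcp_rot: [0.001, -0.031, 1.0, 0.0]
wrist_force: [-1.7, 1.0, 6.1]
width: 0.0134
grasp_force: 59.0
```

>>> move_arm:
  rows:
    - [[0,0,0,-0.5,0],[0,0,0,-2,0],[0,0,0,-4,0],[0,0,0,-8,0],[0,0,0,-10,0],[0,0,0,-12,0],[0,0,0,-12,0]]

```text
time: 5.3
tool_pos: [0.4541, 0.2244, 0.1028]
tcp_rot: [0.002, -0.031, 1.0, 0.001]
wrist_force: [0.8, -0.2, -1.1]
width: 0.0135
grasp_force: 58.8
```

```bash
python3 - <<'E'
from h import *
im=vision.snapshot('wrist')[:,:,::-1].copy(); sc=vision.snapshot('scene')[:,:,::-1]
a=cv2.resize(im[130:430,170:500],None,fx=1.2,fy=1.2); b=cv2.resize(sc[100:250,150:330],None,fx=2.4,fy=2.4)
cv2.imwrite('pics/g3.png',np.hstack([a,b])); print(telemetry.observe()['wrist_force'],a.shape,b.shape)
E
```

```text
[-0.5321621   0.45426705 -1.86558777] (360, 396, 3) (360, 432, 3)
```

View pics/g3.png

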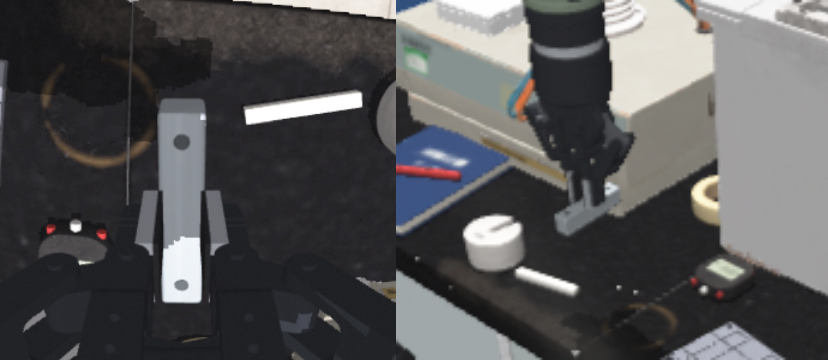

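The block is held cleanly between the pads, nearly centred. Its dots are at crop (181,142) and (181,285). Next I carry it over the plate.

```bash
python3 - <<'E'
from h import *
T=pose(); u=np.array([[320.8,248.3],[320.8,367.5]]); w=cast('wrist',u,T[2,3]+.039,T); print(w.round(4)); print(((w-T[:3,3])@T[:3,:3]*1000).round(1))
plan([.46,.05,.17],81.85)
E
```

```text
[[0.4229 0.2213 0.139 ]
 [0.4825 0.2249 0.139 ]]
[[ 29.3  -0.7 -39. ]
 [-30.4  -0.7 -39. ]]
tcp [452.1 223.7 100. ] clos 93.5 j6 0.25 shift [  0.27 -17.39  -7.  ] twist 0.203 tilt 0.02
```

>>> move_arm:
  rows:
    - [[0,0,-3,-4,0.05],[0,0,-6,-7,0.1],[0,0.1,-10,-7,0.15],[0,0.2,-14,-7,0.2],[0,0.2,-17.3,-7,0.2],[0,0.2,-17.3,-7,0.2],[0,0.2,-17.3,-7,0.2],[0,0.2,-17.3,-7,0.2]]

```text
time: 6.2
tool_pos: [0.4601, 0.0517, 0.1693]
tcp_rot: [-0.001, 0.069, 0.998, 0.0]
wrist_force: [-0.0, 0.4, -0.9]
width: 0.0131
grasp_force: 59.2
```

```bash
python3 - <<'E'
from h import *
T=pose(); im=vision.snapshot('wrist')[:,:,::-1].copy(); np.save('w4.npy',T)
cv2.imwrite('pics/w4.png',im); plan([.46,.05,.17],81.85)
E
```

```text
tcp [460.2  51.9 169.5] clos 82.1 j6 0.09 shift [-0.01 -0.2  -0.05] twist 0.005 tilt 0.09
```

View pics/w4.png

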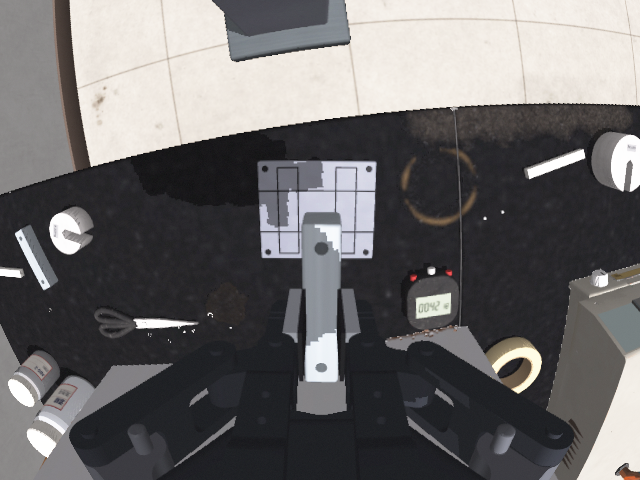

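The plate is clear: corners (258,162), (376,160), (373,258), (262,258). The scribed rectangles span columns 278–298 and 336–356, and the single lines are on rows 191 and 228.

```bash
python3 - <<'E'
from h import *
T=np.load('w4.npy'); w=cast('wrist',np.array([[258,162],[376,160],[373,258],[262,258]],float),.008,T)[:,:2]*1000
print(w.round(1), w.mean(0)); a=(w[3]-w[0]+w[2]-w[1]); print('x ang',np.degrees(np.arctan2(a[1],a[0]))); a=w[1]-w[0]+w[2]-w[3]; print('y ang',np.degrees(np.arctan2(a[1],a[0])))
l=cast('wrist',np.array([[278,168],[298,168],[299,252],[279,252],[336,168],[356,167],[356,252],[336,252]],float),.008,T)[:,:2]*1000
print(l[:4].mean(0),l[4:].mean(0),l.mean(0))
C=np.array([467.4,46]);th=np.radians(-8.1);Rm=np.array([[np.cos(th),-np.sin(th)],[np.sin(th),np.cos(th)]])
for p in ([0,27],[0,-27],[20,0],[-20,0],[0,0]): print(p,(C+Rm@p).round(1))
E
```

```text
[[413.4  -1.2]
 [426.6 106.5]
 [522.2  94.1]
 [507.3 -14.6]] [467.36367044  46.19848189]
x ang -7.7238283715863325
y ang 82.602440958452
[463.8651007  19.2739622] [471.10644864  73.25600331] [467.48577467  46.26498275]
[0, 27] [471.2  72.7]
[0, -27] [463.6  19.3]
[20, 0] [487.2  43.2]
[-20, 0] [447.6  48.8]
[0, 0] [467.4  46. ]
```

```bash
python3 - <<'E'
from h import *
plan([.4706,.0736,-.0105],82.3)
E
```

```text
tcp [460.2  51.9 169.5] clos 82.1 j6 0.09 shift [-0.76  2.28 18.  ] twist -0.003 tilt 0.09
```

>>> move_arm:
  rows:
    - [[0,-0.4,1,4,0],[0,-0.8,2.3,8,0],[0,-0.8,2.3,11,0],[0,-0.8,2.3,13.5,0],[0,-0.8,2.3,15.5,0],[0,-0.8,2.3,16.8,0],[0,-0.8,2.3,17.5,0],[0,-0.8,2.3,17.8,0],[0,-0.8,2.3,17.9,0],[0,-0.8,2.3,17.9,0]]

```text
time: 7.25
tool_pos: [0.4724, 0.073, -0.0083]
tcp_rot: [0.0, 0.069, 0.998, 0.0]
wrist_force: [-0.8, 0.6, -1.6]
width: 0.0131
grasp_force: 59.3
```

```bash
python3 - <<'E'
from h import *
plan([.4706,.0736,-.0105],82.3); s=telemetry.observe(); print(s['wrist_force'],s['width'])
E
```

```text
tcp [472.4  73.   -8.3] clos 82.1 j6 0.14 shift [0.19 0.04 0.22] twist -0.004 tilt 0.06
[-0.77024279  0.60824801 -1.64665095] 0.013141487119834124
```

>>> move_arm:
  rows:
    - [[0,0.1,0,0.1,0],[0,0.1,0,0.2,0],[0,0.1,0,0.2,0],[0.35,0.1,0,0.2,0],[0.35,0.1,0,0.2,0],[0.35,0.1,0,0.2,0],[0.35,0.1,0,-1,0],[0.35,0.1,0,-4,0],[0.35,0.1,0,-8,0],[0.35,0.1,0,-12,0]]

```text
time: 8.25
tool_pos: [0.4703, 0.0729, 0.1132]
tcp_rot: [-0.0, 0.069, 0.998, -0.0]
wrist_force: [0.4, 0.0, -0.2]
width: 0.0297
grasp_force: 0.0
```

```bash
python3 - <<'E'
from h import *
plan([.4717,-.306,.15],103.2)
E
```

```text
tcp [470.3  72.9 113.2] clos 82.0 j6 0.14 shift [ -5.38 -37.5   -3.68] twist -0.369 tilt 0.03
```

>>> move_arm:
  rows:
    - [[0.4,-0.6,-4.2,-2,-0.04],[0.4,-1.2,-8.4,-3.7,-0.08],[0.4,-1.8,-12.6,-3.7,-0.12],[0.4,-2.4,-16.8,-3.7,-0.16],[0.4,-3,-21,-3.7,-0.2],[0.4,-3.6,-25.2,-3.7,-0.25],[0.4,-4.2,-29.4,-3.7,-0.29],[0.4,-4.8,-33.6,-3.7,-0.33],[0.4,-5.4,-37.5,-3.7,-0.37],[0.4,-5.4,-37.5,-3.7,-0.37]]

```text
time: 9.25
tool_pos: [0.4727, -0.3111, 0.1492]
tcp_rot: [0.001, -0.113, 0.994, -0.002]
wrist_force: [-0.9, 0.6, -0.3]
width: 0.0343
grasp_force: 0.0
```

>>> move_arm:
  rows:
    - [[0.4,0,0,0,0]]

```text
time: 9.35
tool_pos: [0.4721, -0.3065, 0.1487]
tcp_rot: [0.0, -0.114, 0.993, 0.0]
wrist_force: [-0.2, 0.1, -0.4]
width: 0.0338
grasp_force: 0.0
```

```bash
python3 - <<'E'
from h import *
T=pose(); im=vision.snapshot('wrist')[:,:,::-1].copy(); np.save('w5.npy',T)
cv2.imwrite('pics/w5.png',im); plan([.4717,-.306,.15],103.2)
m=cv2.morphologyEx((im.min(2)>80).astype(np.uint8),cv2.MORPH_OPEN,np.ones((3,3)))
for z in (.008,.02):
  for o in rects(m,'wrist',z,T,400): 
    if 130<o[0][1]<300: print(z,o)
t=vision.snapshot('top')[:,:,::-1]; cv2.imwrite('pics/t5.png',t)
E
```

```text
tcp [ 472.1 -305.5  148.6] clos 103.2 j6 -0.94 shift [ 0.05 -0.04 -0.14] twist 0.0 tilt 0.05
0.008 (array([604., 274.]), 467.6, 47.0, 118.5, 96.0, 81.9, 4328.0)
0.008 (array([226., 201.]), 484.3, -392.3, 80.6, 13.0, 82.2, 1083.0)
0.008 (array([418., 203.]), 446.8, -225.5, 55.8, 50.9, 65.6, 2241.5)
0.008 (array([323., 208.]), 473.1, -305.7, 84.4, 17.0, 13.6, 1693.5)
0.008 (array([ 65., 214.]), 823.5, -679.3, 1091.7, 305.6, -12.7, 57541.0)
0.02 (array([604., 274.]), 464.8, 32.9, 114.1, 92.3, 81.9, 4328.0)
0.02 (array([226., 201.]), 480.9, -389.8, 77.6, 12.5, 82.2, 1083.0)
0.02 (array([418., 203.]), 444.8, -229.3, 53.7, 48.9, 65.6, 2241.5)
0.02 (array([323., 208.]), 470.1, -306.4, 81.2, 16.4, 13.6, 1693.5)
0.02 (array([ 65., 214.]), 807.3, -665.9, 1050.5, 294.1, -12.7, 57541.0)
```

View pics/w5.png

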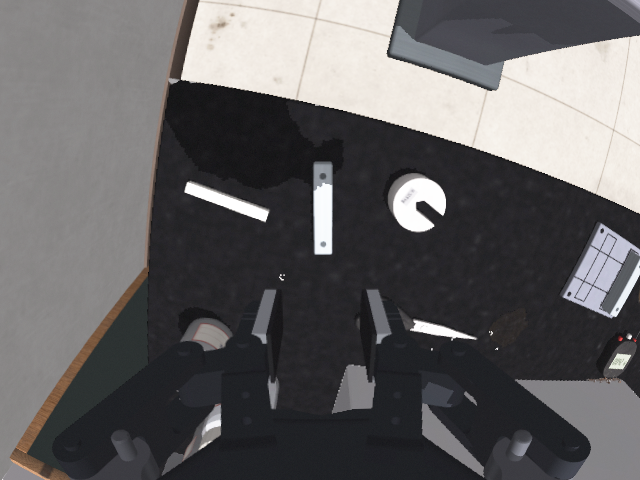

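The support (323,208) is directly under the open fingers, so I grasp it.

>>> move_arm:
  rows:
    - [[0.4,0.1,0,4,0],[0.4,0.1,0,8,0],[0.4,0.1,0,11,0],[0.4,0.1,0,13.5,0],[0.4,0.1,0,15.5,0],[0.4,0.1,0,16.5,0],[0.4,0.1,0,16.9,0],[0.4,0.1,0,16.9,0],[0,0.1,0,16.9,0],[0,0.1,0,16.9,0]]

```text
time: 10.45
tool_pos: [0.4724, -0.3066, -0.0193]
tcp_rot: [0.001, -0.115, 0.993, -0.001]
wrist_force: [0.6, 0.4, 3.0]
width: 0.0136
grasp_force: 58.5
```

>>> move_arm:
  rows:
    - [[0,0,0,0,0],[0,0,0,0,0],[0,0,0,0,0],[0,0,0,-0.5,0],[0,0,0,-2,0],[0,0,0,-6,0],[0,0,0,-10,0],[0,0,0,-14,0],[0,0,0,-18,0],[0,0,0,-18,0]]

```text
time: 11.45
tool_pos: [0.4745, -0.309, 0.1656]
tcp_rot: [0.004, -0.115, 0.993, -0.004]
wrist_force: [1.5, -1.2, -1.8]
width: 0.0138
grasp_force: 58.9
```

```bash
python3 - <<'E'
from h import *
plan([.4638,.0194,.16],82.3)
t=cv2.imread('pics/t5.png'); g=t.min(2)
cv2.imwrite('pics/t5c.png',cv2.resize(t[225:300,270:340],None,fx=6,fy=6))
E
```

```text
tcp [ 474.5 -309.   165.6] clos 103.2 j6 -0.94 shift [-6.48 32.21  0.32] twist 0.365 tilt 0.61
```

View pics/t5c.png

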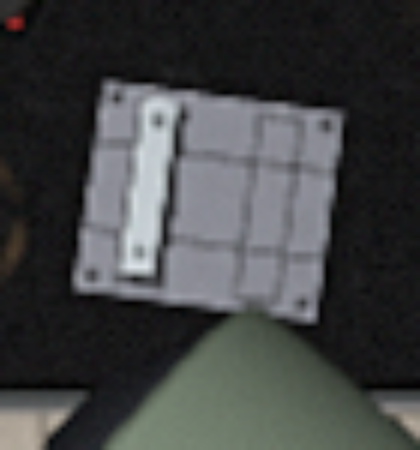

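The first block lies in its rectangle, aligned. I carry the second over.

>>> move_arm:
  rows:
    - [[0,-0.8,4,0,0.05],[0,-1.6,8,0,0.1],[0,-2.4,12,0,0.15],[0,-3.2,16,0,0.2],[0,-4,20,0,0.25],[0,-4.8,24,0,0.3],[0,-5.6,28,0,0.34],[0,-6.4,31.8,0,0.36],[0,-6.4,31.8,0,0.36],[0,-6.4,31.8,0,0.36]]

```text
time: 12.45
tool_pos: [0.4604, 0.0186, 0.1588]
tcp_rot: [-0.0, 0.063, 0.998, -0.0]
wrist_force: [0.1, -0.1, -0.6]
width: 0.0133
grasp_force: 59.2
```

```bash
python3 - <<'E'
from h import *
T=pose(); im=vision.snapshot('wrist')[:,:,::-1].copy(); np.save('w6.npy',T); cv2.imwrite('pics/w6.png',im)
for d in range(3): vision.snapshot('top')
plan([.4638,.0194,-.0105],82.3)
# dark dots on held block near column 320
g=im.min(2)[230:400,300:342]; print(np.argwhere(g<100)[:0])
n,l,s,c=cv2.connectedComponentsWithStats((g<130).astype(np.uint8)); print([(s[i,4],c[i]+[300,230]) for i in range(1,n) if s[i,4]>15])
print(cast('wrist',[[320.8,248.3],[320.8,367.5]],T[2,3]+.039,T)-T[:3,3])
E
```

```text
tcp [461.   16.9 159.1] clos 82.5 j6 0.01 shift [-0.25  0.29 16.96] twist 0.004 tilt 0.02
[]
[(np.int32(709), array([302.21015515, 316.5528914 ])), (np.int32(169), array([320.68639053, 245.46153846])), (np.int32(519), array([339.33140655, 321.11560694])), (np.int32(66), array([320.72727273, 365.66666667]))]
[[-0.02899942  0.00299042  0.039     ]
 [ 0.03017984 -0.00450551  0.039     ]]
```

>>> move_arm:
  rows:
    - [[0,-0.1,0.1,4,0],[0,-0.3,0.3,8,0],[0,-0.3,0.3,11,0],[0,-0.3,0.3,13,0],[0,-0.3,0.3,15,0],[0,-0.3,0.3,16.1,0],[0,-0.3,0.3,16.6,0],[0,-0.3,0.3,16.8,0],[0,-0.3,0.3,16.9,0],[0,-0.3,0.3,16.9,0]]

```text
time: 13.65
tool_pos: [0.465, 0.0204, -0.0091]
tcp_rot: [0.001, 0.064, 0.998, -0.0]
wrist_force: [0.8, -0.2, -2.6]
width: 0.0134
grasp_force: 59.2
```

```bash
python3 - <<'E'
from h import *
plan([.4638,.0194,-.0105],82.3); s=telemetry.observe(); print(s['wrist_force'],s['width'])
E
```

```text
tcp [465.   20.4  -9.1] clos 82.6 j6 0.01 shift [ 0.11 -0.12  0.14] twist 0.005 tilt 0.08
[ 0.75970966 -0.20174242 -2.62198379] 0.013361048936888937
```

>>> move_arm:
  rows:
    - [[0,0,-0.1,0.1,0],[0,0,-0.1,0.2,0],[0,0,-0.1,0.2,0],[0.35,0,-0.1,0.2,0],[0.35,0,-0.1,0.2,0],[0.35,0,-0.1,0.2,0],[0.35,0,-0.1,-1,0],[0.35,0,-0.1,-4,0],[0.35,0,-0.1,-8,0],[0.35,0,-0.1,-12,0]]

```text
time: 14.65
tool_pos: [0.4634, 0.0197, 0.1113]
tcp_rot: [-0.001, 0.064, 0.998, 0.0]
wrist_force: [-0.2, 0.7, -0.8]
width: 0.0298
grasp_force: 0.0
```

```bash
python3 - <<'E'
from h import *
plan([.4845,-.3925,.15],-8)
E
```

```text
tcp [463.4  19.7 111.3] clos 82.6 j6 0.01 shift [ -7.38 -40.61  -3.88] twist -1.56 tilt 0.08
```

>>> move_arm:
  rows:
    - [[0.35,-0.7,-4,-2,0.14],[0.35,-1.4,-8,-3.9,0.28],[0.35,-2.2,-12,-3.9,0.42],[0.35,-3,-16,-3.9,0.56],[0.35,-3.8,-20,-3.9,0.7],[0.35,-4.5,-24,-3.9,0.84],[0.35,-5.2,-28,-3.9,0.98],[0.35,-6,-32,-3.9,1.12],[0.35,-6.8,-36,-3.9,1.26],[0.35,-7.4,-40,-3.9,1.4]]

```text
time: 15.65
tool_pos: [0.4861, -0.3882, 0.1491]
tcp_rot: [-0.0, 0.694, 0.72, 0.0]
wrist_force: [0.4, -0.6, -0.5]
width: 0.0299
grasp_force: 0.0
```

>>> move_arm:
  rows:
    - [[0.35,0,0,0,0.14],[0.35,0,0,0,0.18],[0.35,0,0,0,0.18],[0.35,0,0,0,0.18],[0.35,0,0,0,0.18]]

```text
time: 16.15
tool_pos: [0.4862, -0.3863, 0.1493]
tcp_rot: [-0.0, 0.754, 0.657, -0.0]
wrist_force: [-0.7, 0.8, 0.2]
width: 0.0299
grasp_force: 0.0
```

```bash
python3 - <<'E'
from h import *
T=pose(); im=vision.snapshot('wrist')[:,:,::-1].copy(); cv2.imwrite('pics/w7.png',im)
m=cv2.morphologyEx((im.min(2)>80).astype(np.uint8),cv2.MORPH_OPEN,np.ones((3,3)))
for o in rects(m,'wrist',.008,T,400,9000): print(o)
T=pose(); plan([.4843,-.3925,-.028],-8)
t=vision.snapshot('top')[:,:,::-1]; cv2.imwrite('pics/t7c.png',np.hstack([cv2.resize(im,(480,360)),cv2.resize(t[230:290,270:340],(315,360))[:,:300]]))
E
```

```text
(array([445., 440.]), 614.3, -741.7, 221.6, 28.0, -60.0, 1086.0)
(array([197., 441.]), 265.5, -695.8, 225.4, 28.0, 44.4, 1084.5)
(array([321., 211.]), 485.3, -391.7, 81.2, 10.9, 82.2, 1022.5)
(array([502., 199.]), 660.2, -402.8, 100.5, 63.1, -30.3, 4433.5)
(array([247.,  31.]), 443.8, -225.0, 55.9, 49.8, -55.5, 2525.0)
(array([551.,  16.]), 752.8, -223.3, 250.0, 48.0, 6.4, 5816.5)
(array([181.,  46.]), 381.9, -221.9, 94.0, 13.8, 89.7, 754.5)
(array([ 7., 34.]), 171.8, -130.8, 90.0, 29.7, 86.7, 992.5)
tcp [ 486.3 -386.2  149.4] clos -7.8 j6 0.92 shift [-0.65 -0.11 17.74] twist 0.003 tilt 0.0
```

View pics/t7c.png

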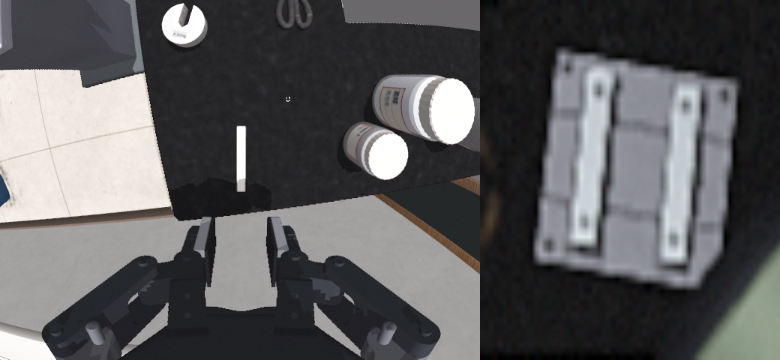

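Both blocks sit in their rectangles. The bar is at (321,211) in the full image, ahead of the fingers. I descend over it and feel for the table.

>>> move_arm:
  rows:
    - [[0.25,-0.3,-0.1,4,0],[0.25,-0.6,-0.1,8,0],[0.25,-0.6,-0.1,11,0],[0.25,-0.6,-0.1,14,0],[0.25,-0.6,-0.1,16,0],[0.25,-0.6,-0.1,16.7,0],[0.25,-0.6,-0.1,17,0],[0.25,-0.6,-0.1,17,0]]

```text
time: 17.05
tool_pos: [0.4849, -0.3928, -0.02]
tcp_rot: [0.001, 0.754, 0.657, 0.0]
wrist_force: [0.6, 0.1, 0.9]
width: 0.0215
grasp_force: 0.0
```

>>> move_arm:
  rows:
    - [[0.25,0,0,0.1,0],[0.25,0,0,0.3,0],[0.25,0,0,0.3,0],[0.25,0,0,0.3,0]]

```text
time: 17.45
tool_pos: [0.4845, -0.3926, -0.0233]
tcp_rot: [0.0, 0.754, 0.657, 0.0]
wrist_force: [0.3, -0.2, 0.0]
width: 0.0217
grasp_force: 0.0
```

>>> move_arm:
  rows:
    - [[0.25,0,0,0.2,0],[0.25,0,0,0.2,0],[0.25,0,0,0.2,0]]

```text
time: 17.75
tool_pos: [0.4843, -0.3923, -0.0258]
tcp_rot: [-0.0, 0.754, 0.657, -0.0]
wrist_force: [0.2, -0.9, -0.4]
width: 0.0214
grasp_force: 0.0
```

>>> move_arm:
  rows:
    - [[0,0,0,0,0],[0,0,0,0,0],[0,0,0,0,0],[0,0,0,0,0]]

```text
time: 18.15
tool_pos: [0.4844, -0.3924, -0.0257]
tcp_rot: [0.0, 0.754, 0.657, -0.0]
wrist_force: [-0.2, 0.3, -0.1]
width: -0.0001
grasp_force: 0.0
```

>>> move_arm:
  rows:
    - [[0.25,0,0,-0.1,0],[0.25,0,0,-0.1,0],[0.25,0,0,0,0],[0.25,0,0,0.2,0],[0.25,0,0,0.4,0],[0.25,0,0,0.5,0],[0.25,0,0,0.5,0],[0.25,0,0,0.5,0]]

```text
time: 18.95
tool_pos: [0.4843, -0.3924, -0.0308]
tcp_rot: [-0.0, 0.754, 0.657, -0.0]
wrist_force: [-0.4, 0.4, 0.1]
width: 0.0219
grasp_force: 0.0
```

>>> move_arm:
  rows:
    - [[0.25,0,0,0.2,0],[0.25,0,0,0.2,0],[0.25,0,0,0.2,0]]

```text
time: 19.25
tool_pos: [0.4843, -0.3924, -0.0328]
tcp_rot: [-0.0, 0.754, 0.657, 0.0]
wrist_force: [-0.4, -0.3, -0.5]
width: 0.0211
grasp_force: 0.0
```

>>> move_arm:
  rows:
    - [[0.25,0,0,0.2,0],[0.25,0,0,0.2,0],[0.25,0,0,0.2,0]]

```text
time: 19.55
tool_pos: [0.4843, -0.3923, -0.0348]
tcp_rot: [-0.0, 0.754, 0.657, 0.0]
wrist_force: [0.2, -0.1, 0.2]
width: 0.0214
grasp_force: 0.0
```

>>> move_arm:
  rows:
    - [[0,0,0,0,0],[0,0,0,0,0],[0,0,0,0,0],[0,0,0,0,0]]

```text
time: 19.95
tool_pos: [0.4845, -0.3926, -0.0344]
tcp_rot: [0.0, 0.754, 0.657, 0.0]
wrist_force: [-0.7, 0.6, 4.8]
width: 0.0077
grasp_force: 60.8
```

Gripped (60 N). I lift and carry it to the plate.

>>> move_arm:
  rows:
    - [[0,0,0,-0.5,0],[0,0,0,-2,0],[0,0,0,-5,0],[0,0,0,-9,0],[0,0,0,-13,0],[0,0,0,-17,0],[0,0,0,-19,0],[0,0,0,-19,0],[0,0,0,-19,0]]

```text
time: 20.85
tool_pos: [0.4843, -0.3924, 0.1558]
tcp_rot: [0.0, 0.754, 0.657, 0.0]
wrist_force: [0.2, -0.1, 0.2]
width: 0.0077
grasp_force: 60.2
```

```bash
python3 - <<'E'
from h import *
plan([.4872,.0435,.155],-7.8); print(telemetry.observe()['width'])
E
```

```text
tcp [ 484.3 -392.4  155.8] clos -7.9 j6 0.91 shift [43.22 -5.71  0.05] twist -0.002 tilt 0.05
0.007702347090857734
```

>>> move_arm:
  rows:
    - [[0,4.5,-0.6,0,0],[0,9,-1.2,0,0],[0,13.5,-1.8,0,0],[0,18,-2.4,0,0],[0,22.5,-3,0,0],[0,27,-3.6,0,0],[0,31.5,-4.2,0,0],[0,36,-4.8,0,0],[0,40,-5.3,0,0],[0,43.2,-5.7,0,0]]

```text
time: 21.85
tool_pos: [0.4854, 0.0456, 0.1536]
tcp_rot: [-0.001, 0.754, 0.657, -0.001]
wrist_force: [-0.6, 1.1, -0.3]
width: 0.0071
grasp_force: 60.2
```

>>> move_arm:
  rows:
    - [[0,0,0,3,0],[0,0,0,5,0],[0,0,0,6,0],[0,0,0,6,0],[0,0,0,6,0],[0,0,0,6,0]]

```text
time: 22.45
tool_pos: [0.4881, 0.043, 0.096]
tcp_rot: [0.0, 0.754, 0.656, 0.0]
wrist_force: [0.7, -0.2, -0.3]
width: 0.0079
grasp_force: 60.2
```

```bash
python3 - <<'E'
from h import *
T=pose(); im=vision.snapshot('wrist')[:,:,::-1].copy(); cv2.imwrite('pics/w8.png',im); np.save('w8.npy',T)
plan([.4872,.0435,-.006],-7.8); print(telemetry.observe()['width'])
E
```

```text
tcp [488.1  43.   96.1] clos -7.9 j6 1.65 shift [ 0.04 -0.11 10.21] twist -0.002 tilt 0.09
0.007598919946449486
```

View pics/w8.png

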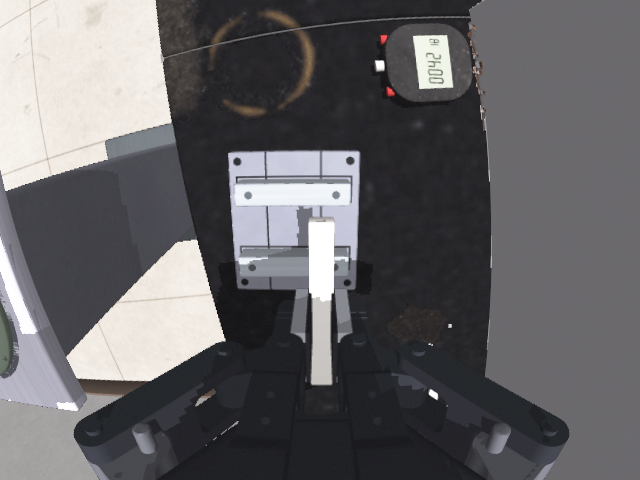

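The bar is held lengthwise, from (321,222) to (321,384). The support dots are at (248,195), (336,195), (252,268) and (336,268). I check the offsets.

```bash
python3 - <<'E'
from h import *
T=np.load('w8.npy')
w=cast('wrist',[[321,222],[321,384]],T[2,3]+.043,T); print('bar in tool',((w-T[:3,3])@T[:3,:3]*1000).round(1))
d=cast('wrist',[[248,195],[336,195],[252,268],[336,268]],.028,T)*1000; print(d[:2].mean(0),d[2:].mean(0),d.mean(0))
p=d[:,:2]-[467.4,46.2]; th=np.radians(-7.7); print('plate frame',(p@np.array([[np.cos(th),-np.sin(th)],[np.sin(th),np.cos(th)]])).round(1))
E
```

```text
bar in tool [[ 40.5   0.  -43. ]
 [-38.4   0.1 -43. ]]
[472.05854347  72.10838079  28.        ] [464.80211494  18.78799384  28.        ] [468.43032921  45.44818732  28.        ]
plate frame [[-28.8  26.6]
 [ 31.1  26. ]
 [-29.4 -27.6]
 [ 31.6 -27.5]]
```

>>> move_arm:
  rows:
    - [[0,-0.1,-0.1,3,0],[0,-0.1,-0.1,6,0],[0,-0.1,-0.1,8,0],[0,-0.1,-0.1,9.2,0],[0,-0.1,-0.1,9.8,0],[0,-0.1,-0.1,10,0],[0,-0.1,-0.1,10,0],[0,-0.1,-0.1,10,0]]

```text
time: 23.3
tool_pos: [0.4871, 0.0424, -0.0039]
tcp_rot: [0.001, 0.754, 0.657, 0.001]
wrist_force: [0.5, -0.4, -0.3]
width: 0.0077
grasp_force: 60.2
```

>>> move_arm:
  rows:
    - [[0,0,0,0.1,0],[0,0,0,0.2,0],[0,0,0,0.2,0]]

```text
time: 23.6
tool_pos: [0.4867, 0.0425, -0.0064]
tcp_rot: [0.0, 0.754, 0.657, 0.0]
wrist_force: [-0.7, -0.6, 1.0]
width: 0.0081
grasp_force: 60.3
```

Just touching, so I release, lift and go to bar 0.

>>> move_arm:
  rows:
    - [[0.22,0,0,0.05,0],[0.22,0,0,0.05,0],[0.22,0,0,0.05,0],[0.22,0,0,-0.5,0],[0.22,0,0,-2,0],[0.22,0,0,-5,0],[0.22,0,0,-9,0],[0.22,0,0,-13,0],[0.22,0,0,-16,0]]

```text
time: 24.5
tool_pos: [0.4868, 0.0424, 0.1562]
tcp_rot: [0.001, 0.754, 0.657, 0.001]
wrist_force: [0.6, 1.0, -0.6]
width: 0.0191
grasp_force: 0.0
```

```bash
python3 - <<'E'
from h import *
T=pose(); im=vision.snapshot('wrist')[:,:,::-1].copy(); cv2.imwrite('pics/w9.png',im)
cv2.imwrite('pics/w9c.png',im[120:420,150:450])
plan([.4466,.3032,.15],12.6)
E
```

```text
tcp [489.5  42.3 160.3] clos -7.9 j6 1.64 shift [25.25 -7.84  0.98] twist -0.358 tilt 0.5
```

View pics/w9c.png

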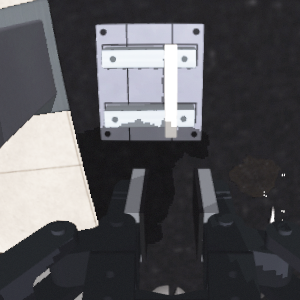

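The bar lies across both supports above its line. On to the second bar.

>>> move_arm:
  rows:
    - [[0.22,3.2,-1,0,-0.06],[0.22,6.4,-2,0,-0.12],[0.22,9.6,-3,0,-0.18],[0.22,12.8,-4,0,-0.24],[0.22,16,-5,0,-0.3],[0.22,19.2,-6,0,-0.36],[0.22,22.4,-7,0,-0.36],[0.22,25.3,-7.7,0,-0.36],[0.22,25.3,-7.7,0,-0.36],[0.22,25.3,-7.7,0,-0.36]]

```text
time: 25.55
tool_pos: [0.4443, 0.3038, 0.1531]
tcp_rot: [0.0, 0.624, 0.782, -0.0]
wrist_force: [0.1, -0.3, 0.7]
width: 0.0189
grasp_force: 0.0
```

```bash
python3 - <<'E'
from h import *
T=pose(); im=vision.snapshot('wrist')[:,:,::-1].copy(); cv2.imwrite('pics/w10.png',im)
m=cv2.morphologyEx((im.min(2)>80).astype(np.uint8),cv2.MORPH_OPEN,np.ones((3,3)))
for o in rects(m,'wrist',.008,T,400,9000):
    if 100<o[0][1]<300: print(o)
T=pose(); plan([.4465,.3032,-.035],12.6)
E
```

```text
(array([325., 204.]), 447.2, 304.6, 79.5, 10.7, -77.2, 993.0)
(array([353., 110.]), 449.3, 393.5, 69.8, 69.7, -76.4, 4572.5)
tcp [444.4 303.1 153.1] clos 12.7 j6 1.81 shift [-0.03  0.21 18.81] twist 0.002 tilt 0.05
```

>>> move_arm:
  rows:
    - [[0.27,0,0.2,4,0],[0.27,0,0.25,8,0],[0.27,0,0.25,12,0],[0.27,0,0.25,14.5,0],[0.27,0,0.25,16.5,0],[0.27,0,0.25,17.8,0],[0.27,0,0.25,18.5,0],[0.27,0,0.25,18.8,0],[0.27,0,0.25,18.8,0],[0.27,0,0.25,18.8,0]]

```text
time: 26.6
tool_pos: [0.448, 0.3045, -0.0338]
tcp_rot: [0.0, 0.624, 0.781, 0.001]
wrist_force: [0.2, 0.4, -0.0]
width: 0.0229
grasp_force: 0.0
```

>>> move_arm:
  rows:
    - [[0,0,0,0,0],[0,0,0,0,0],[0,0,0,0,0],[0,0,0,0,0]]

```text
time: 27.0
tool_pos: [0.4479, 0.3046, -0.0337]
tcp_rot: [0.0, 0.624, 0.781, 0.001]
wrist_force: [-0.7, 0.4, 5.0]
width: 0.0077
grasp_force: 59.3
```

>>> move_arm:
  rows:
    - [[0,0,0,-0.5,0],[0,0,0,-2,0],[0,0,0,-5,0],[0,0,0,-9,0],[0,0,0,-13,0],[0,0,0,-15,0],[0,0,0,-15,0],[0,0,0,-15,0]]

```text
time: 27.8
tool_pos: [0.4471, 0.3042, 0.1154]
tcp_rot: [0.0, 0.624, 0.781, 0.0]
wrist_force: [0.3, 0.7, -0.5]
width: 0.0076
grasp_force: 58.7
```

```bash
python3 - <<'E'
from h import *
plan([.4476,.0485,.115],-7.8); print(telemetry.observe()['width'])
E
```

```text
tcp [447.1 304.2 115.4] clos 12.7 j6 1.81 shift [-24.95  -5.59   0.04] twist 0.358 tilt 0.04
0.007636753286319693
```

>>> move_arm:
  rows:
    - [[0,-3.2,-0.7,0,0.06],[0,-6.4,-1.4,0,0.12],[0,-9.6,-2.1,0,0.18],[0,-12.8,-2.8,0,0.24],[0,-16,-3.6,0,0.3],[0,-19.2,-4.3,0,0.36],[0,-22.4,-5,0,0.36],[0,-24.9,-5.6,0,0.36],[0,-24.9,-5.6,0,0.36],[0,-24.9,-5.6,0,0.36]]

```text
time: 28.8
tool_pos: [0.4462, 0.0489, 0.1141]
tcp_rot: [-0.001, 0.755, 0.656, -0.001]
wrist_force: [-0.1, 0.9, -0.3]
width: 0.0076
grasp_force: 58.7
```

```bash
python3 - <<'E'
from h import *
T=pose(); im=vision.snapshot('wrist')[:,:,::-1].copy(); np.save('w11.npy',T); cv2.imwrite('pics/w11.png',im)
plan([.4476,.0489,-.0065],-7.8)
# held bar extent along column 321
col=im[:,319:324].min(2).mean(1); print([(i,int(col[i])) for i in range(190,400,4)])
E
```

```text
tcp [446.5  49.4 114.3] clos -7.9 j6 1.65 shift [-0.03  0.15 12.08] twist -0.002 tilt 0.13
[(190, 243), (194, 238), (198, 227), (202, 183), (206, 182), (210, 181), (214, 182), (218, 148), (222, 217), (226, 255), (230, 255), (234, 255), (238, 255), (242, 255), (246, 255), (250, 255), (254, 255), (258, 255), (262, 255), (266, 255), (270, 255), (274, 255), (278, 255), (282, 255), (286, 255), (290, 255), (294, 255), (298, 217), (302, 195), (306, 194), (310, 194), (314, 194), (318, 193), (322, 193), (326, 192), (330, 192), (334, 192), (338, 192), (342, 191), (346, 191), (350, 191), (354, 191), (358, 191), (362, 190), (366, 189), (370, 189), (374, 190), (378, 188), (382, 189), (386, 36), (390, 37), (394, 41), (398, 36)]
```

>>> move_arm:
  rows:
    - [[0,-0.1,0.1,4,0],[0,-0.1,0.1,7,0],[0,-0.1,0.1,9.5,0],[0,-0.1,0.1,11,0],[0,-0.1,0.1,11.6,0],[0,-0.1,0.1,11.9,0],[0,-0.1,0.1,11.9,0],[0,-0.1,0.1,11.9,0]]

```text
time: 29.65
tool_pos: [0.4489, 0.0481, -0.0031]
tcp_rot: [0.0, 0.754, 0.657, 0.0]
wrist_force: [-0.3, -0.7, 0.6]
width: 0.008
grasp_force: 58.7
```

>>> move_arm:
  rows:
    - [[0,0,0,0.1,0],[0,0,0,0.15,0],[0,0,0,0.15,0]]

```text
time: 29.95
tool_pos: [0.4484, 0.0478, -0.005]
tcp_rot: [0.0, 0.754, 0.657, 0.0]
wrist_force: [0.5, 0.2, 0.4]
width: 0.0075
grasp_force: 58.7
```

>>> move_arm:
  rows:
    - [[0,0,0,0.1,0],[0,0,0,0.15,0],[0,0,0,0.15,0]]

```text
time: 30.25
tool_pos: [0.4485, 0.0478, -0.0058]
tcp_rot: [0.0, 0.754, 0.657, 0.0]
wrist_force: [-3.1, -0.1, 12.2]
width: 0.0079
grasp_force: 60.1
```

>>> move_arm:
  rows:
    - [[0.22,0,0,0,0],[0.22,0,0,0,0],[0.22,0,0,0,0],[0.22,0,0,-0.5,0],[0.22,0,0,-2,0],[0.22,0,0,-5,0],[0.22,0,0,-9,0],[0.22,0,0,-13,0],[0.22,0,0,-16,0],[0.22,0,0,-16,0]]

```text
time: 31.25
tool_pos: [0.4514, 0.0477, 0.1576]
tcp_rot: [0.003, 0.754, 0.657, 0.003]
wrist_force: [1.0, 0.9, 0.0]
width: 0.0188
grasp_force: 0.0
```

```bash
python3 - <<'E'
from h import *
T=pose(); im=vision.snapshot('wrist')[:,:,::-1].copy(); np.save('w12.npy',T); cv2.imwrite('pics/w12.png',im)
cv2.imwrite('pics/w12c.png',cv2.resize(im[130:310,220:420],None,fx=2,fy=2))
plan([.447,.392,.155],93)
E
```

```text
tcp [450.   47.8 155.4] clos -7.9 j6 1.65 shift [ 3.405e+01 -5.030e+00  3.000e-02] twist 1.381 tilt 0.28
```

View pics/w12c.png

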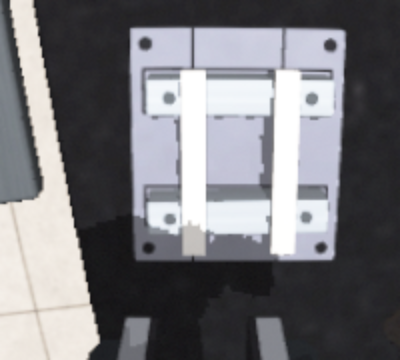

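Both bars lie across both supports above their lines. Now the weight: I move above it and look.

>>> move_arm:
  rows:
    - [[0.5,4,-0.6,0,0],[0.7,8,-1.2,0,0],[1,12,-1.8,0,0],[1,16,-2.4,0,0],[1,20,-3,0,0],[1,24,-3.6,0,0],[1,28,-4.2,0,0],[1,32,-4.7,0,0],[1,34.1,-5,0,0],[1,34.1,-5,0,0]]

```text
time: 32.3
tool_pos: [0.4444, 0.3946, 0.1512]
tcp_rot: [-0.0, 0.753, 0.658, -0.001]
wrist_force: [-0.8, -0.7, -0.4]
width: 0.0854
grasp_force: 0.0
```

>>> move_arm:
  rows:
    - [[1,0,0,0,0],[1,0,0,0,0]]

```text
time: 32.5
tool_pos: [0.4451, 0.3911, 0.1524]
tcp_rot: [0.0, 0.755, 0.656, -0.001]
wrist_force: [0.5, -0.4, -0.3]
width: 0.0854
grasp_force: 0.0
```

```bash
python3 - <<'E'
from h import *
T=pose(); im=vision.snapshot('wrist')[:,:,::-1].copy(); np.save('w13.npy',T); cv2.imwrite('pics/w13.png',im)
plan([.447,.392,-.03]); print(telemetry.observe()['width'])
for th in (80,200,235):
  m=cv2.morphologyEx((im.min(2)>th).astype(np.uint8),cv2.MORPH_OPEN,np.ones((3,3)))
  for z in(.0,.036):
    for o in rects(m,'wrist',z,T,1000,15000):
      if abs(o[0][0]-320)<80 and o[0][1]<300: print(th,z,o)
cv2.imwrite('pics/w13c.png',im[80:420,150:490])
E
```

```text
tcp [445.4 391.1 152.7] clos -8.0 j6 2.31 shift [ 0.14  0.17 18.27] twist 0.0 tilt 0.09
0.08523320523270496
80 0.0 (array([328., 208.]), 446.1, 385.7, 77.1, 71.0, 83.8, 4780.5)
80 0.036 (array([328., 208.]), 447.3, 395.1, 68.7, 63.2, 83.8, 4780.5)
200 0.0 (array([327., 210.]), 446.1, 383.5, 70.4, 69.4, 82.2, 3918.5)
200 0.036 (array([327., 210.]), 447.2, 393.0, 62.7, 61.8, 82.2, 3918.5)
235 0.0 (array([327., 210.]), 446.5, 383.4, 70.4, 68.5, 82.1, 3793.5)
235 0.036 (array([327., 210.]), 447.6, 393.0, 62.7, 61.0, 82.1, 3793.5)
```

View pics/w13c.png

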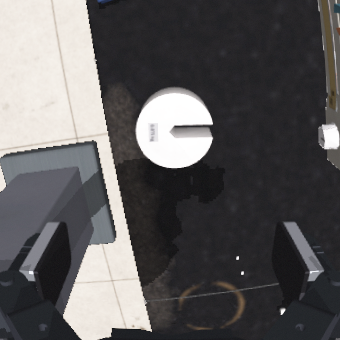

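The weight's top disc is centred at crop (175,130), which is (447.5, 393) mm. I descend and grasp.

>>> move_arm:
  rows:
    - [[1,0.1,0.2,4,0],[1,0.15,0.2,8,0],[1,0.15,0.2,12,0],[1,0.15,0.2,14.5,0],[1,0.15,0.2,16.5,0],[1,0.15,0.2,17.8,0],[1,0.15,0.2,18.3,0],[1,0.15,0.2,18.3,0],[1,0.15,0.2,18.3,0]]

```text
time: 33.45
tool_pos: [0.4487, 0.394, -0.0287]
tcp_rot: [0.0, 0.754, 0.657, 0.001]
wrist_force: [0.2, 0.2, -0.6]
width: 0.0858
grasp_force: 0.0
```

>>> move_arm:
  rows:
    - [[0,0,0,0,0],[0,0,0,0,0],[0,0,0,0,0],[0,0,0,0,0],[0,0,0,0,0]]

```text
time: 33.95
tool_pos: [0.4481, 0.3944, -0.0282]
tcp_rot: [-0.0, 0.754, 0.657, 0.001]
wrist_force: [-1.6, -0.5, 5.7]
width: 0.0615
grasp_force: 65.5
```

>>> move_arm:
  rows:
    - [[0,0,0,-0.3,0],[0,0,0,-1,0],[0,0,0,-3,0],[0,0,0,-6,0],[0,0,0,-9,0],[0,0,0,-12,0],[0,0,0,-15,0],[0,0,0,-15,0],[0,0,0,-15,0]]

```text
time: 34.85
tool_pos: [0.4474, 0.3934, 0.1195]
tcp_rot: [-0.0, 0.754, 0.657, -0.0]
wrist_force: [-0.8, -1.0, -10.3]
width: 0.0616
grasp_force: 69.2
```

```bash
python3 - <<'E'
from h import *
plan([.4674,.0462,.12],-7.8); print(telemetry.observe())
E
```

```text
tcp [447.4 393.4 119.5] clos -7.9 j6 2.31 shift [-34.11   6.75  -0.04] twist -0.002 tilt 0.03
{'time': 34.85, 'joints': array([ 5.97399096e-01,  4.68729734e-01, -1.80855090e-01,  9.21736671e-01,
       -5.51895639e-05,  2.30622137e+00]), 'qvel': array([-0.00036621,  0.03145452, -0.03913686,  0.00086016,  0.0016203 ,
       -0.00047282]), 'effort': array([ 2.47860560e-02, -5.81605804e+01,  2.98628783e+01, -5.35930751e-02,
       -4.72902437e-03, -2.88603223e-04]), 'tool_pos': array([0.44743276, 0.39339499, 0.11951245]), 'tcp_rot': array([-3.77047201e-06,  7.54184332e-01,  6.56662717e-01, -2.64002811e-04]), 'wrist_force': array([ -0.81278923,  -1.00513649, -10.33652545]), 'torque': array([-0.03274179,  0.06240391,  0.0209235 ]), 'grasp_force': 69.19343588750053, 'width': 0.0616436328561939}
```

>>> move_arm:
  rows:
    - [[0,-3.5,0.7,0,0],[0,-7.5,1.5,0,0],[0,-12,2.4,0,0],[0,-16.5,3.3,0,0],[0,-21,4.2,0,0],[0,-25.5,5,0,0],[0,-29.5,5.8,0,0],[0,-32.5,6.4,0,0],[0,-34.1,6.8,0,0],[0,-34.1,6.8,0,0]]

```text
time: 35.85
tool_pos: [0.4665, 0.0443, 0.118]
tcp_rot: [-0.001, 0.756, 0.655, -0.002]
wrist_force: [0.8, 1.6, -9.4]
width: 0.0616
grasp_force: 69.2
```

>>> move_arm:
  rows:
    - [[0,0,0,0,0],[0,0,0,0,0]]

```text
time: 36.05
tool_pos: [0.467, 0.0473, 0.119]
tcp_rot: [-0.001, 0.754, 0.657, -0.001]
wrist_force: [-0.9, -0.3, -9.4]
width: 0.0616
grasp_force: 69.2
```

```bash
python3 - <<'E'
from h import *
T=pose(); im=vision.snapshot('wrist')[:,:,::-1].copy(); np.save('w14.npy',T); cv2.imwrite('pics/w14.png',im)
plan([.4674,.0462,.006],-7.8); print(telemetry.observe()['width'])
m=cv2.morphologyEx((im.min(2)>235).astype(np.uint8),cv2.MORPH_OPEN,np.ones((3,3)))
for o in rects(m,'wrist',T[2,3]+.066,T,300,30000): print(o)
E
```

```text
tcp [467.3  47.4 119.4] clos -7.8 j6 1.65 shift [-0.12  0.05 11.34] twist -0.001 tilt 0.11
0.0615657752117507
(array([323., 303.]), 471.3, 66.7, 57.5, 22.9, -13.5, 5757.0)
(array([354., 202.]), 485.9, 96.9, 21.2, 9.9, 83.0, 958.5)
(array([306., 194.]), 472.3, 102.1, 15.9, 14.2, -8.2, 695.0)
(array([ 21., 246.]), 345.1, 101.5, 74.2, 20.9, 89.9, 3468.0)
```

View pics/w14.png

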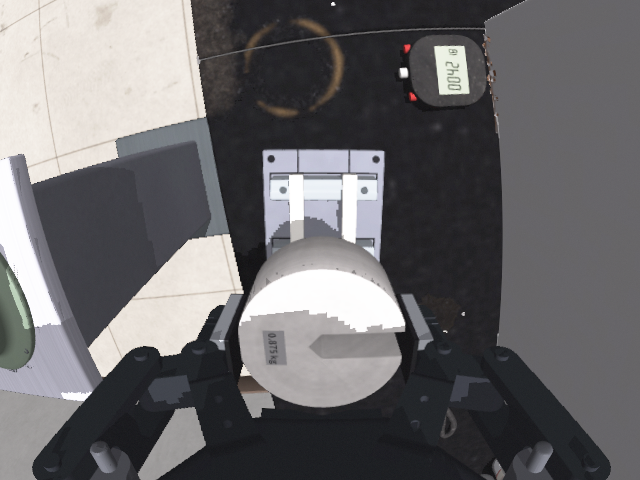

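The weight is held level. Its top ellipse is centred near (321,338), and the two bars are visible below it.

```bash
python3 - <<'E'
from h import *
T=np.load('w14.npy')
w=cast('wrist',[[321,269],[321,407],[240,338],[403,338],[321,338]],T[2,3]+.066,T); print(((w-T[:3,3])@T[:3,:3]*1000).round(1))
d=cast('wrist',[[296,175],[350,175]],.036,T)[:,:2]*1000; th=np.radians(-7.7)
print('bar near ends, plate',((d-[467.4,46.2])@np.array([[np.cos(th),-np.sin(th)],[np.sin(th),np.cos(th)]])).round(1))
E
```

```text
[[ 31.4   0.1 -66. ]
 [-31.    0.1 -66. ]
 [  3.4 -29.5 -65.9]
 [  3.6  29.9 -66.1]
 [  4.3   0.1 -66. ]]
bar near ends, plate [[-18.5  38.8]
 [ 19.7  38.7]]
```

>>> move_arm:
  rows:
    - [[0,0,0,3,0],[0,-0.1,0,6,0],[0,-0.1,0,8,0],[0,-0.1,0,9.5,0],[0,-0.1,0,10.3,0],[0,-0.1,0,10.7,0],[0,-0.1,0,10.8,0],[0,-0.1,0,10.8,0],[0,-0.1,0,10.8,0]]

```text
time: 37.0
tool_pos: [0.4689, 0.0456, 0.013]
tcp_rot: [0.001, 0.754, 0.657, 0.001]
wrist_force: [0.1, -0.3, -9.8]
width: 0.0616
grasp_force: 69.2
```

>>> move_arm:
  rows:
    - [[0,0,0,0.1,0],[0,0,0,0.2,0],[0,0,0,0.2,0]]

```text
time: 37.3
tool_pos: [0.4681, 0.0455, 0.0103]
tcp_rot: [0.0, 0.754, 0.657, 0.0]
wrist_force: [-0.2, -1.3, -10.4]
width: 0.062
grasp_force: 69.2
```

>>> move_arm:
  rows:
    - [[0,0,0,0.1,0],[0,0,0,0.2,0],[0,0,0,0.2,0]]

```text
time: 37.6
tool_pos: [0.468, 0.0456, 0.0081]
tcp_rot: [-0.0, 0.754, 0.657, -0.0]
wrist_force: [0.4, 1.1, -10.0]
width: 0.0616
grasp_force: 69.2
```

>>> move_arm:
  rows:
    - [[0,0,0,0.1,0],[0,0,0,0.1,0],[0,0,0,0.1,0]]

```text
time: 37.9
tool_pos: [0.4681, 0.0455, 0.0079]
tcp_rot: [0.0, 0.754, 0.657, 0.0]
wrist_force: [-4.0, -1.0, 4.6]
width: 0.0616
grasp_force: 70.6
```

Contact, so I release and lift.

>>> move_arm:
  rows:
    - [[1,0,0,0,0],[1,0,0,0,0],[1,0,0,0,0],[1,0,0,0,0],[1,0,0,-0.5,0],[1,0,0,-2,0],[1,0,0,-5,0],[1,0,0,-9,0],[1,0,0,-13,0],[1,0,0,-13,0]]

```text
time: 38.9
tool_pos: [0.4722, 0.0454, 0.1427]
tcp_rot: [0.003, 0.754, 0.657, 0.003]
wrist_force: [1.0, 0.0, -0.1]
width: 0.0856
grasp_force: 0.0
```

```bash
python3 - <<'E'
from h import *
T=pose(); im=vision.snapshot('wrist')[:,:,::-1].copy(); cv2.imwrite('pics/w15.png',im)
m=cv2.morphologyEx((im.min(2)>150).astype(np.uint8),cv2.MORPH_OPEN,np.ones((3,3)))
s=vision.snapshot('scene')[:,:,::-1]; cv2.imwrite('pics/end.png',np.hstack([im[100:400,170:470],cv2.resize(s[200:290,240:360],(400,300))])); np.save('w15.npy',T)
E
```

```text
(no output)
```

View pics/end.png

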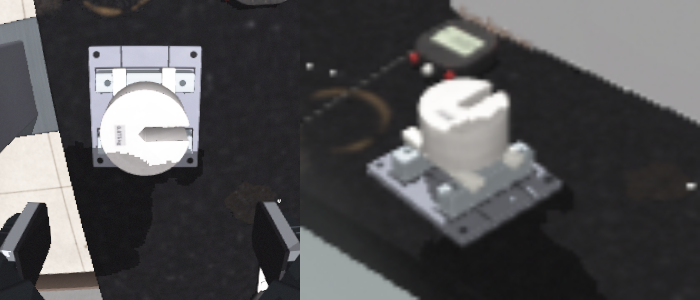

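The weight stands upright on both bars. It was released at (468.1, 45.5), against the plate middle at (467.4, 46.2). The gripper is clear.

>>> move_arm:
  rows:
    - [[1,0,0,0,0],[1,0,0,0,0],[1,0,0,0,0]]

```text
time: 39.3
tool_pos: [0.4672, 0.0456, 0.1361]
tcp_rot: [-0.001, 0.754, 0.657, -0.001]
wrist_force: [-0.0, 0.2, 0.4]
width: 0.0852
grasp_force: 0.0
```

```bash
python3 -c "
from rig import r
print(r.hand_in())"
```

```text
the job is handed in; nothing more can be done
None
```

The sag test is set up and handed in at about 39 s: both blocks are in their rectangles, both bars lie across them above the lines, and the bigger weight stands within about 1 mm of the plate's middle by my measurements; the hand-in returned no verdict.

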